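# Change the lamp feed and hook down the viewing cabinet's hatch

## Task

On the lamp switch box, bring the lever from the near (UV) side to upright off, leave it there for a good second so the tube goes out, then push it fully over to the far (daylight) side. Only then take the hook pole, put its hook through the eye of the viewing cabinet's high hatch and draw the hatch gently all the way down until it is level, without letting the robot's hand or arm touch the cabinet or hatch. Finally unhook the pole and lay it down gently so that its handle and hook are on the felt pad, leaving everything else on the bench undisturbed.

Things in the scene. Friction and masses are not known exactly. Their poses are not given: they have to be found in the camera images.
- lever (a joint): Tilt of the changeover lever in rad: about -0.5 at the start (leaning to the switch box's own -x side, the side near the robot: UV), 0 upright (off), +0.55 at its stop (leaning to the box's +x side, away from the robot: daylight). It stays where it is left (stiff hinge, about 1 N at the knob).
- switch_box: Fixed grey metal switch box, 130 (x) x 100 (y) x 55 mm high, on the bench to the left or the right of the cabinet; the lever sticks out of the middle of its top. Origin: centre of its underside. The lever turns about the box's y axis through a point on the box's middle, 55 mm above the bench.
- lever_knob (a point): Centre of the lever's black paddle grip, a flat-sided block 28 (x) x 18 (y) x 40 mm (along the stem) on a thin steel stem (11 mm in diameter); 80 mm from the lever's pivot. The rotation is the lever's own, z along the stem, y along the pivot axis.
- pole_grip (a point): Centre of the hook pole's dark wooden handle, a flat-sided bar 100 mm long, 26 x 26 mm, lying on the felt pad with the hook end away from the robot. Axes: x along the pole to the hook end, y the way the hook finger points, z up. A brass rod (8 mm diameter, at mid-height) runs on along +x and 150 mm from the handle centre turns square to +y: hook finger. About 0.16 kg, balanced within the handle.
- pole_hook (a point): Middle of the hook finger (round, 8 mm in diameter): in the axes of pole_grip 150 mm along x and 25 mm along y. The finger's free tip lies about 29 mm further along y.
- pole_elbow (a point): Corner where the rod turns into the hook finger, 150 mm along x from the handle centre.
- cabinet: Fixed grey bench-top viewing cabinet, 220 deep (x) x 300 wide (y) x 307 mm high, some low boxes on the rear of its top. Its front (own -x) with the brass hatch faces the robot. Origin: centre of its underside.
- hinge (a point): Middle of the hatch's hinge line at the hatch's lower edge, in front of the cabinet's face, 185 mm above the bench; fixed to the cabinet, with the cabinet's axes. The hinge line runs along the cabinet's y.
- hatch (a joint): Angle of the hatch in rad: 0 shut (upright), up to 0.12 ajar at the start, grows as it swings down towards the robot (own -x of the cabinet), 1.571 at its stop (level). It stays where it is left (stiff hinge; about 2 N of pull at the eye). The hatch is a brass panel 146 wide x 110 high x 10 mm thick.
- eye (a point): Centre of the eye: an upright brass ring standing in the middle of the hatch's free (upper) edge, 137 mm from the hinge line in the hatch's own plane. Clear opening 36 mm in diameter, wire 7 mm thick, hole axis parallel to the hinge line (cabinet y) at every hatch angle, so the hook finger enters sideways.
- pad_top (a point): Centre of the top of the fixed brown felt pad, 280 (x) x 180 (y) mm, 6 mm thick (top 6 mm above the bench), on the opposite side of the cabinet from the switch box. Pad axes x, y along its sides.
- scoop: Bystander: brass scoop with stones, 110 x 90 x 25 mm tray with a rod handle to -x reaching 115 mm, in front of the cabinet. Origin: underside centre of the tray.
- loupe: Bystander: dark cylinder 38 mm in diameter, 32 mm high, in front of the robot. Origin: underside centre.
- weight: Bystander: brass weight 42 mm in diameter, 56 mm high. Origin: underside centre.
- jar: Bystander: glass jar 64 mm in diameter, 85 mm high, left of the cabinet. Origin: underside centre.
- stone_tray: Bystander: wooden tray 100 x 80 x 30 mm, right of the cabinet. Origin: underside centre.
- cup: Bystander: white cup 72 mm in diameter, 80 mm high, far left. Origin: underside centre.
- brush: Bystander: 160 mm brush lying far right.
Mind the look-alikes: they are no part of the job. Of the things that look like the switch_box, the largest one is meant.

How it is judged (in metres and radians):
On the way, in this order (a step that is already met when the one before it is completed fails the run):
1. the lever stands upright (within 0.15 rad of centre) for 0.8 s (value of joint lever between -0.15 and 0.15 rad), for 0.8 s.
2. the lever is over on the far side (above 0.45 rad) (value of joint lever above 0.45 rad), for 0.2 s.
3. the hatch is part-way down (0.5 to 1.1 rad) with the hook finger through the eye (its middle within 27 mm of the eye's centre) (value of joint hatch between 0.5 and 1.1 rad and distance between pole_hook and eye below 0.027 m), for 0.1 s.
4. the hatch is down (above 1.45 rad) with the hook finger still through the eye (value of joint hatch above 1.45 rad and distance between pole_hook and eye below 0.027 m), for 0.1 s.
At the end, for the whole second after the job is handed in: Lever on the far side (above 0.45 rad); hatch down (above 1.45 rad); the pole lying flat (handle centre below 26 mm, elbow below 30 mm) and still (below 20 mm/s), let go, with its handle centre and hook elbow over the felt pad (at most 5 mm outside its edges) (value of joint lever above 0.45 rad and value of joint hatch above 1.45 rad and x of pole_grip in the frame of pad_top between -0.145 and 0.145 m and y of pole_grip in the frame of pad_top between -0.095 and 0.095 m and x of pole_elbow in the frame of pad_top between -0.145 and 0.145 m and y of pole_elbow in the frame of pad_top between -0.095 and 0.095 m and height (world z) of pole_grip below 0.026 m and height (world z) of pole_elbow below 0.03 m and linear speed of pole below 0.02 m/s); the robot touches nothing.
It fails at once if the hatch is drawn down (beyond 0.35 rad) before the lever is on the far side (value of joint hatch above 0.35 rad and value of joint lever below 0.4 rad).
It fails at once if the hatch falls or is slammed (above 2.5 rad/s) (velocity of joint hatch above 2.5 rad/s).
It fails at once if the robot touches the cabinet or hatch (1 N) (contact force between any of the fingers, the arm and cabinet above 1 N).
It fails at once if the pole is let go in the air (handle more than 70 mm above the bench) (height (world z) of pole_grip above 0.07 m and contact force between the fingers and pole below 0.05 N).
It fails at once if a bystander is moved by more than 30 mm (distance of any of scoop, loupe, weight, jar, stone_tray, cup, brush from where it was at the start of the episode above 0.03 m).
It also fails if it takes over 72 s, if anything falls off the work surface, if the arm or the gripper's body presses on something with over 40 N, if the wrist force passes 120 N, or if a joint passes its speed limit or range.

## Robot

A 6-joint arm with a two-finger parallel gripper is mounted at the origin on the work surface. World frame = base frame: x ahead of the robot, y to its left, z up, the work surface at z = 0. Lengths are in mm, angles in rad, forces in N, time in s.
With the tool pointing down it reaches from about 200 to 875 mm from the base axis. Payload 3.4 kg.
Tool frame: the origin (TCP) lies midway between the tips of the shut fingers; the grasp point (between the pads) lies 19 mm behind it (grip_point_offset is the distance from the TCP to the grasp point, in mm); z points along the fingers, y is the direction in which the jaws open and shut (so a half turn about z gives the same grasp; the last joint's range is limited). The gripper opens to 94 mm and grips with 3 to 60 N. Pads are 16 mm wide; open, the fingers measure 119 mm over their backs; the gripper's body (75 mm by 177 mm) begins 78 mm behind the grasp point.
Start: joints at [1.222, 0.276, 1.505, -0, 1.361, -0.121], TCP at [129.87, 560.178, 205.493] pointing down, gripper open.
Joint ranges: [-2.89, 2.89], [-0.75, 2.08], [0.22, 2.7], [-1.18, 4.32], [0.11, 2.71], [-2.7, 2.7]. Speed limits (rad/s): [2.57, 2.57, 3.14, 3.14, 3.14, 3.14].

## Interface

Orientations are given as a unit quaternion [x, y, z, w].
In Python, from bench import movep, move_straight, move_joints, ungrasp, close, pause, ik, snapshot, camera_model, Unreachable, hand_in, spot_in, pinpoint, current_time_s, current_joints, current_qvel, current_effort, current_tcp_pos, current_tool_rot, current_wrist_force, current_torque, current_gripper_width, grip_point_offset gives the robot as it stands. Calls block until the motion is done:
- movep(position, orientation): joint-space move of the TCP to a pose.
- move_straight(position, rotation=None, v=150, until_force=None): straight line of the TCP; rotation=None keeps the orientation; v is the mean speed in mm/s. With until_force (N) it stops when the force on the tool has changed by that much, and returns True; else False.
- move_joints(angles): joint-space move.
- ungrasp() and close(strength=None): open the fingers fully, or close them until they stop; strength is the grip in N (None keeps the last).
- pause(seconds).
- ik(position, orientation): joint angles nearest the present ones, or None.
- snapshot(name): name is "scene" or "top"; returns the picture (384x512x3 uint8, blue, green, red); there is no depth.
- camera_model(name): a dict with "camera_matrix" (3x3 intrinsics, pixels), "rvec" (rotation vector, rad) and "tvec" (3), from world to camera coordinates, as OpenCV has them. Camera axes: x right, y down, z forward; pixel columns grow to the right and rows downward; lengths in mm; the calibration is good to about 2 mm. A picture is of the moment at which its call begins. camera_model takes no time and is no camera call.
A pose or a line that the arm cannot do raises Unreachable and nothing moves.
- hand_in(): hands the job in, once; it reports no verdict.
Trained networks look in the newest picture that a camera, given by its name, has taken for a name from the list of things; names that differ only in an ending like _2 or _b are one class to them, and where a whole thing is asked for, a point or a joint stands for the part that bears it (a point fixed in the world has none). Each returns a list of dicts, best first, with "p" (0 to 1); they miss things now and then, are a little off and sometimes report something else, mostly with a low value. They report only what shows in the picture. A call takes as long as a camera call. They do not tell look-alikes from the thing itself.
- spot_in(label, camera): "position" ([x, y, z] in mm, in world coordinates, good to about 4 mm: the middle of the surface that is visible of it).
- pinpoint(label, camera): "position" ([x, y, z] in mm, in world coordinates, good to about 4 mm: a listed point, or the origin of a listed thing).
Readings, each from a call of its own:
- current_time_s(): time.
- current_joints(): joint angles.
- current_qvel(): joint speeds.
- current_effort(): joint torques, N m.
- current_tcp_pos(): TCP position.
- current_tool_rot(): TCP orientation.
- current_wrist_force(): force on the tool from outside, world axes, zero at the start.
- current_torque(): the same for the moment, N m.
- current_gripper_width(): finger opening in mm.
Only numpy, scipy, OpenCV 4.12 (cv2) and the standard library are available. Lean on these libraries where they do the work, as an engineer would, in place of code of your own. Each camera call takes 0.05 s, during which the arm holds its last target.

## Working session

There is one attempt and no reset: what is moved stays moved. The work goes in short steps, each a Python script; the robot and the scene stay as the last script left them, time stands still between calls to the robot, and variables do not carry over. Pictures are saved under pics/ and viewed, and the job is handed in when it is done.

```bash
ls; mkdir -p pics; python3 - <<'E'
from bench import *
import cv2
for n in ("scene","top"):
    im=snapshot(n); cv2.imwrite(f"pics/{n}0.png",cv2.resize(im,None,fx=1.5,fy=1.5))
    m=camera_model(n); print(n,m)
    for l in ["switch_box","lever_knob","pole_grip","pole_hook","pole_elbow","cabinet","hinge","eye","pad_top","scoop","loupe","weight","jar","stone_tray","cup","brush"]:
        print(l,[([round(v) for v in d["position"]],round(d["p"],2)) for d in pinpoint(l,n)])
print(current_time_s(),grip_point_offset() if callable(grip_point_offset) else grip_point_offset, current_tool_rot())
E
```

```text
pics
scene {'camera_matrix': array([[436.7588052 ,   0.        , 264.70183737],
       [  0.        , 436.7588052 , 196.83870688],
       [  0.        ,   0.        ,   1.        ]]), 'rvec': array([ 0.10898035,  2.8846149 , -1.19056872]), 'tvec': array([ 550.99689641,  121.05587233, 1550.18140932])}
switch_box [([492, 352, 3], 0.91), ([324, 374, 2], 0.9), ([494, 206, 4], 0.83)]
lever_knob [([318, 368, 92], 0.58), ([460, 351, 129], 0.56), ([491, 206, 89], 0.4)]
pole_grip [([425, -317, 16], 0.76)]
pole_hook [([575, -295, 18], 0.63)]
pole_elbow [([578, -319, 18], 0.7)]
cabinet [([468, -297, 6], 0.38)]
hinge [([643, -23, 181], 0.75)]
eye [([641, -25, 324], 0.7), ([544, -6, -3], 0.28)]
pad_top [([466, -295, 6], 0.7)]
scoop [([459, 348, 125], 0.75), ([542, -6, 0], 0.61)]
loupe [([710, 315, 0], 0.65), ([441, 82, -3], 0.49)]
weight [([449, -81, 4], 0.65)]
jar [([708, 312, 2], 0.66), ([459, 351, 125], 0.53)]
stone_tray []
cup []
brush [([552, -522, -2], 0.75)]
top {'camera_matrix': array([[423.98358706,   0.        , 261.47369454],
       [  0.        , 423.98358706, 192.83894363],
       [ 
[... 290 characters left out ...]
, 0], 0.64), ([323, 371, 94], 0.46), ([489, 205, 94], 0.45)]
pole_grip [([426, -320, 25], 0.75)]
pole_hook [([422, -316, 19], 0.72), ([577, -296, 14], 0.5)]
pole_elbow [([576, -322, 18], 0.57), ([469, -301, 12], 0.36)]
cabinet [([564, 525, 0], 0.37)]
hinge [([639, -20, 180], 0.77)]
eye [([642, -26, 325], 0.56)]
pad_top [([468, -300, 8], 0.87), ([565, 523, 1], 0.71)]
scoop [([544, -6, -2], 0.88)]
loupe [([442, 86, -2], 0.46)]
weight [([448, -75, 0], 0.44), ([573, -318, 16], 0.16)]
jar [([711, 315, 2], 0.51)]
stone_tray [([727, -304, -1], 0.57), ([542, -5, 4], 0.2)]
cup [([568, 527, 4], 0.64)]
brush [([547, -529, 0], 0.52)]
1.7 18.8 [1.13656400e-01 9.93520117e-01 2.06110278e-05 8.47460452e-06]
```

View pics/scene0.png

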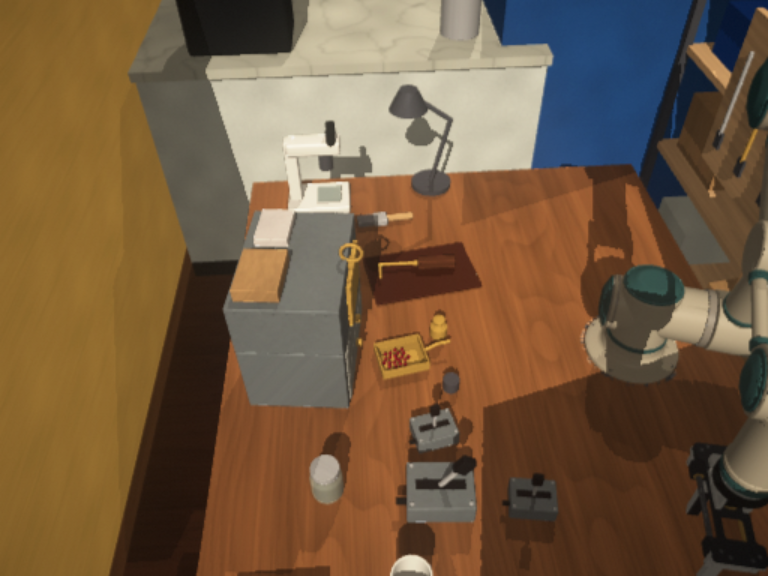

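View pics/top0.png

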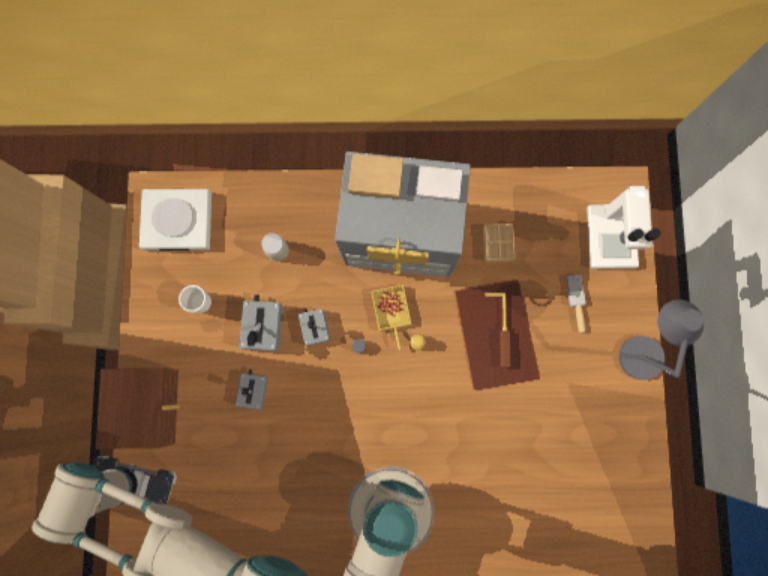

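The three switch boxes are at top-picture (261,325), (313,326) and (251,390). The one at (261,325) is clearly the largest and its lever leans towards the robot, so I'll confirm it in a crop.

```bash
cat > h.py <<'E'
from bench import *
import numpy as np, cv2
from scipy.spatial.transform import Rotation as R
def proj(p,n):
    m=camera_model(n); q,_=cv2.projectPoints(np.array(p,float).reshape(-1,3),m["rvec"],m["tvec"],m["camera_matrix"],None); return q.reshape(-1,2)
def crop(n,c,r,f,name,pts=None,im=None):
    im=snapshot(n) if im is None else im
    x0,y0=max(int(c[0]-r[0]),0),max(int(c[1]-r[1]),0)
    o=cv2.resize(im[y0:int(c[1]+r[1]),x0:int(c[0]+r[0])],None,fx=f,fy=f,interpolation=cv2.INTER_CUBIC)
    if pts is not None:
        for q in proj(pts,n): cv2.circle(o,(int((q[0]+.5-x0)*f),int((q[1]+.5-y0)*f)),2,(0,0,255),-1)
    cv2.imwrite(name,o)
def rect(c,lx,ly,z,yaw):
    c_,s=np.cos(yaw),np.sin(yaw)
    return [[c[0]+c_*a*lx/2-s*b*ly/2,c[1]+s*a*lx/2+c_*b*ly/2,z] for a in(-1,1) for b in(-1,1)]
E
python3 - <<'E'
from h import *
im=snapshot("top"); im2=snapshot("scene")
# box top
crop("top",(182,220),(50,50),8,"pics/c1.png",rect((495,352),130,100,55,0)+[[457,352,127]],im)
crop("scene",(300,320),(80,60),6,"pics/c2.png",rect((495,352),130,100,55,0)+[[457,352,127]],im2)
crop("top",(330,222),(50,50),8,"pics/c3.png",rect((467,-298),280,180,6,0)+[[426,-319,19],[577,-295,19]],im)
crop("top",(270,165),(60,50),7,"pics/c4.png",[[641,-22,185],[641,-25,324]],im)
E
```

```text
(no output)
```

View pics/c1.png

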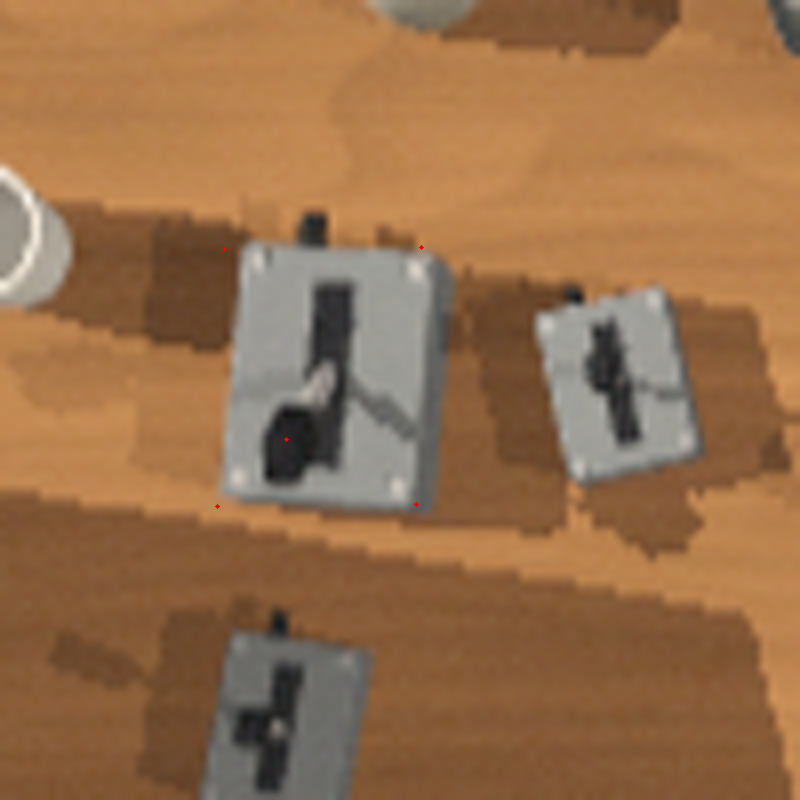

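View pics/c2.png

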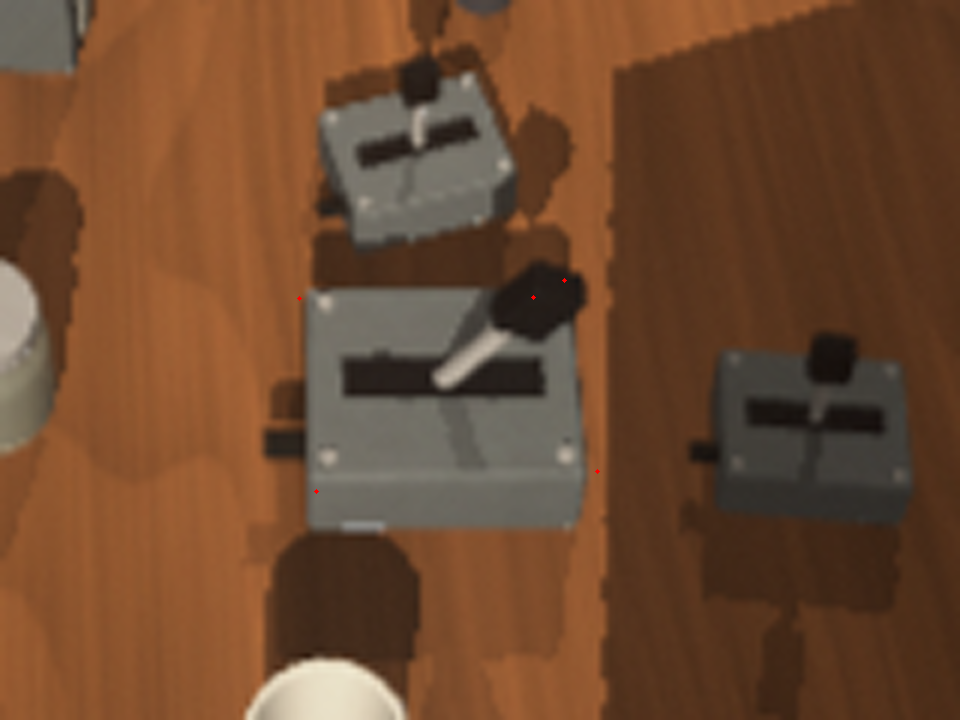

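View pics/c3.png

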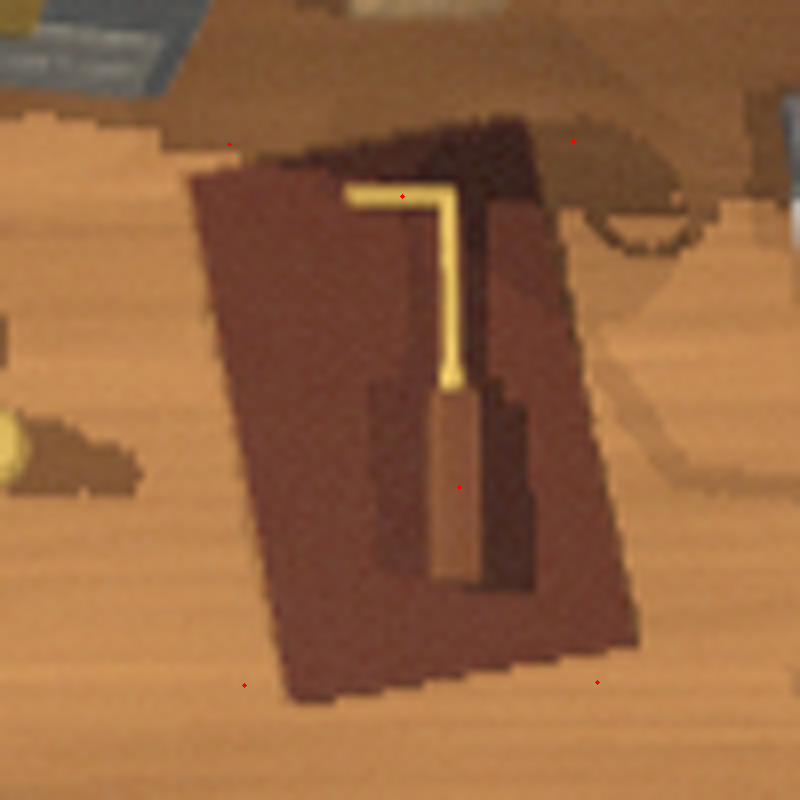

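View pics/c4.png

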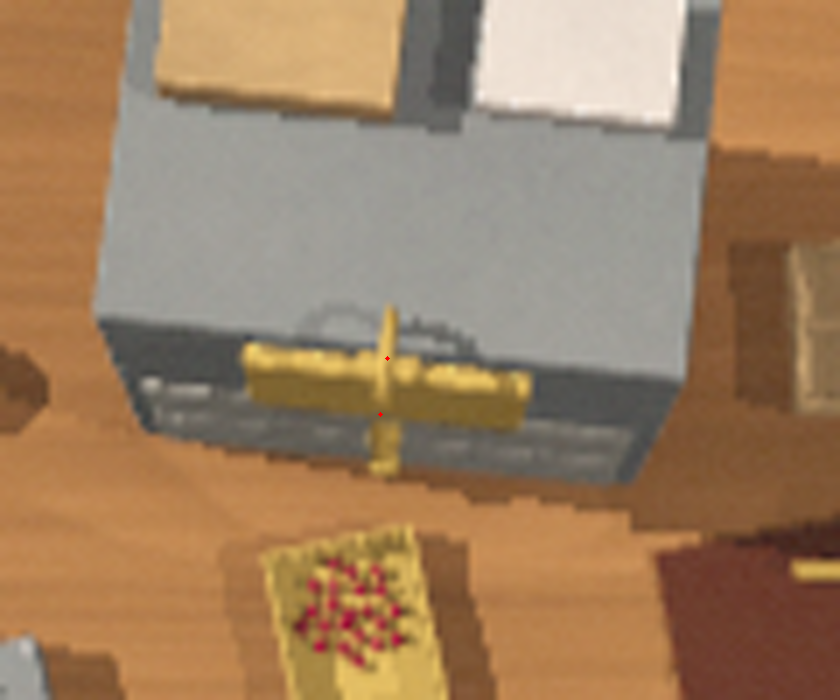

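Confirmed: in the crop the largest box is at (340,375), with its lever leaning to the robot side and the knob at (290,445). Next I fit yaw and centre from the corners.

```bash
cat >> h.py <<'E'
def unproj(px,n,z):
    m=camera_model(n); Rm=cv2.Rodrigues(m["rvec"])[0]; 
    d=Rm.T@np.linalg.solve(m["camera_matrix"],[px[0],px[1],1.0]); o=-Rm.T@m["tvec"]; return o+d*(z-o[2])/d[2]
E
python3 - <<'E'
from h import *
from scipy.optimize import least_squares
def U(pts,x0,y0,f,z,n="top"): return np.array([unproj((x0+p[0]/f-.5,y0+p[1]/f-.5),n,z) for p in pts])
def fit(W,lx,ly,c0):
    # order: far-left, far-right, near-right, near-left => (+,+),(+,-),(-,-),(-,+)
    S=np.array([(1,1),(1,-1),(-1,-1),(-1,1)])*[lx/2,ly/2]
    def f(v): 
        c,s=np.cos(v[2]),np.sin(v[2]); return (S@np.array([[c,s],[-s,c]])+v[:2]-W[:,:2]).ravel()
    r=least_squares(f,c0); print(r.x, np.abs(r.fun).max()); return r.x
b=fit(U([(245,243),(447,253),(430,512),(222,495)],132,170,8,55),130,100,[495,352,0])
W=U([(307,289),(307,525),(580,527),(578,289)],220,260,6,55,"scene"); print(W)
p=fit(U([(190,178),(525,118),(638,645),(292,703)],280,172,8,6),280,180,[467,-298,0])
cf=U([(97,317),(683,380)],210,115,7,307); d=cf[0]-cf[1]; print("cab front",cf, np.linalg.norm(d), "yaw",np.arctan2(-d[0],d[1]), cf.mean(0))
h=U([(245,348),(530,378)],210,115,7,295); d=h[0]-h[1];print("hatch top", h,np.linalg.norm(d),np.arctan2(-d[0],d[1]))
r=U([(447,185),(452,385)],280,172,8,19); print("rod",r, "yaw",np.arctan2(*(r[0]-r[1])[[1,0]]))
g=U([(350,195),(447,195)],280,172,8,19); print("finger",g)
h=U([(430,390),(478,390),(482,582),(430,578)],280,172,8,32);print("handle",h,h.mean(0))
E
```

```text
[ 4.95410305e+02  3.43887226e+02 -6.38166950e-02] 2.893398703191849
[[555.82939444 297.20434099  55.        ]
 [565.66376323 417.70843392  55.        ]
 [442.10148597 428.09663171  55.        ]
 [424.26483731 307.37303469  55.        ]]
[ 4.68277737e+02 -2.97796405e+02  1.65341757e-01] 2.742042182608998
cab front [[ 667.58643749  120.04528362  307.        ]
 [ 632.20654957 -172.78063785  307.        ]] 294.95551657330697 yaw -0.12023942882792195 [649.89649353 -26.36767711 307.        ]
hatch top [[653.59647917  46.40263796 295.        ]
 [636.60470407 -97.08611893 295.        ]] 144.49132768736604 -0.11786994150081441
rod [[ 582.65289883 -318.50401743   19.        ]
 [ 478.73312885 -317.26653229   19.        ]] yaw -0.01190751915723523
finger [[ 577.93977459 -268.06353776   19.        ]
 [ 577.41328839 -318.31211355   19.        ]]
handle [[ 475.13905694 -303.70493193   32.        ]
 [ 474.88756928 -328.16471221   32.        ]
 [ 377.65943629 -326.48937253   32.        ]
 [ 379.93282176 -300.29086522   32.        ]] [ 426.90472107 -314.66247047   32.        ]
```

```bash
cat >> h.py <<'E'
GO=18.8
def lev_pose(th,piv,yaw,r=80):
    Rl=R.from_euler('z',yaw)*R.from_euler('y',th)
    tcp=np.array(piv)+Rl.apply([0,0,r-GO])
    return tcp,(Rl*R.from_euler('y',np.pi)).as_quat()
E
python3 - <<'E'
from h import *
S=np.array([unproj((132+a/8-.5,170+b/8-.5),"top",55) for a,b in [(262,258),(415,265),(398,487),(238,475)]])
c=S.mean(0); d=S[0]+S[1]-S[2]-S[3]; e=S[0]+S[3]-S[1]-S[2]
print(c,np.arctan2(d[1],d[0]),np.arctan2(-e[0],e[1]))
for th in(-.5,0,.55):
    for dz in (80,160): print(th,ik(*lev_pose(th,[495,350,55],-.07,dz)))
E
```

```text
[497.63072567 347.84166453  55.        ] -0.07099414765143956 -0.07084042317879968
-0.5 [ 0.76665544  0.24029921  1.9613303  -0.6009183   0.68093069 -0.30994433]
-0.5 [ 0.83264229  0.1315461   1.89504989 -0.52002179  0.8592656  -0.37465152]
0 [ 5.00727723e-01  3.82259000e-01  1.57459704e+00 -4.44089210e-16
  1.18473662e+00 -1.00006860e+00]
0 [ 5.00727723e-01  3.27952143e-01  1.45171469e+00 -4.44089210e-16
  1.36192582e+00 -1.00006860e+00]
0.55 [ 0.34176473  0.71223713  1.13612566  0.21649129  1.79985395 -1.16447629]
0.55 [ 0.32178676  0.73553958  0.91934947  0.22058005  1.9929967  -1.14052385]
```

```bash
python3 - <<'E'
from h import *
piv=[496.5,349.5,55]; yaw=-.071
movep(*lev_pose(-.5,piv,yaw,190))
p,q=lev_pose(-.5,piv,yaw,82)
print(move_straight(p,q,v=120,until_force=8))
close(10); pause(.2)
print(current_gripper_width(),current_wrist_force(),current_tcp_pos(),p,current_time_s())
crop("top",(182,220),(50,50),7,"pics/d1.png"); crop("scene",(300,320),(80,60),6,"pics/d2.png")
E
```

```text
False
18.252532201476594 [-0.35979647 -1.64266087 -0.74268148] [466.17781151 351.19074732 110.39212428] [466.27664426 351.6494713  110.46321791] 5.4917
```

View pics/d2.png

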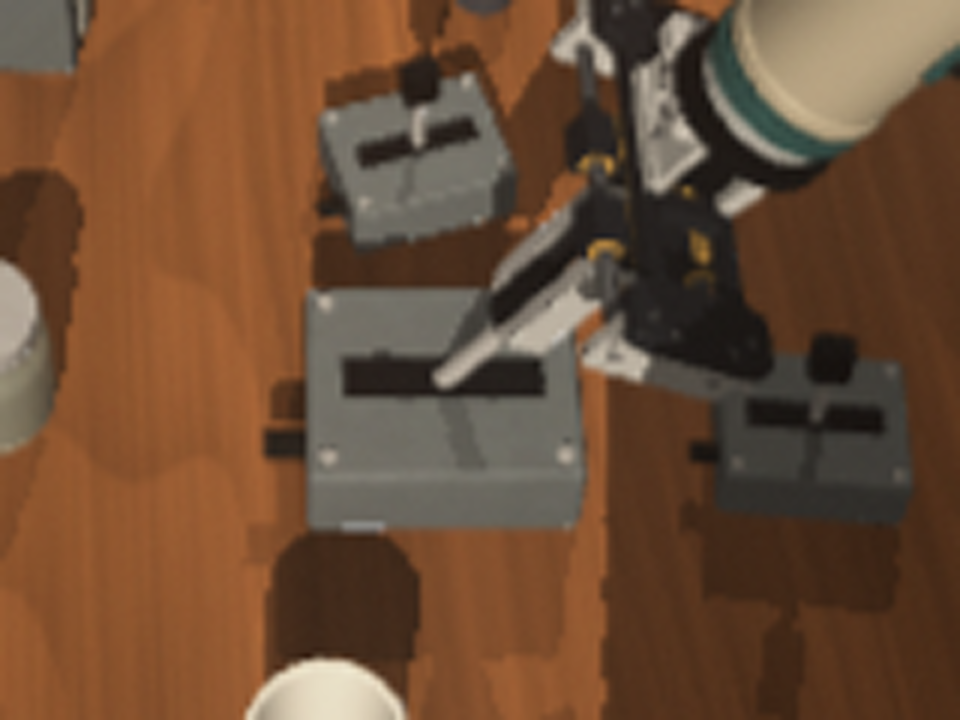

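The fingers hold the knob at (545,300), 18.3 mm wide, with the stem at (470,355). I'll move the lever along its arc, dwell at upright and check there.

```bash
python3 - <<'E'
from h import *
piv=[496.5,349.5,55]; yaw=-.071
for th in np.linspace(-.5,0,6)[1:]:
    move_straight(*lev_pose(th,piv,yaw,82),v=60)
pause(1.0)
print(current_gripper_width(),current_wrist_force(),current_time_s())
pts=[lev_pose(t,piv,yaw,r+GO)[0] for t in(0,) for r in (0,30,60)]
crop("scene",(300,320),(80,60),6,"pics/e2.png",pts)
E
```

```text
17.915445720986906 [-0.85212868 -4.20236894 -5.17261328] 7.9917
```

View pics/e2.png

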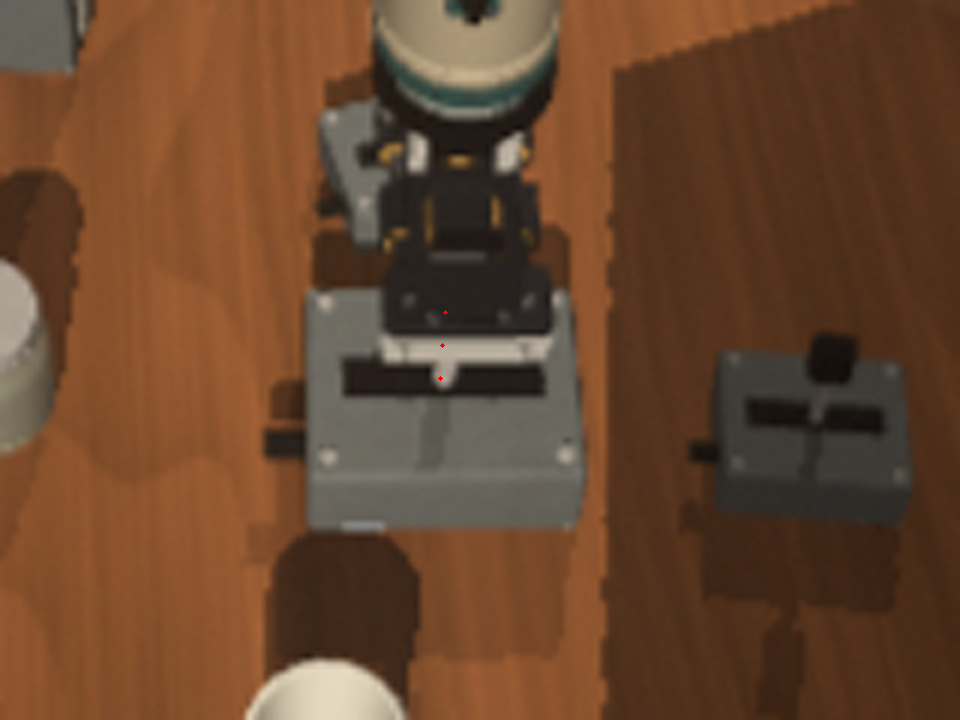

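The lever is upright, with the stem on the predicted line at (443,345–378), and it has been held there for over 1 s. Now I push it over.

```bash
python3 - <<'E'
from h import *
piv=[496.5,349.5,55]; yaw=-.071
for th in [.1,.2,.3,.4,.5,.55,.57]:
    move_straight(*lev_pose(th,piv,yaw,82),v=60)
    print(th,np.round(current_wrist_force(),1))
pause(.4)
ungrasp()
p,q=lev_pose(.57,piv,yaw,190); move_straight(p,q,v=150)
movep([400,100,330],[0,1,0,0])
print(current_time_s())
im=snapshot("scene")
for n in("scene","top"):
    if n=="top": im2=snapshot("top")
    for l in("lever_knob","pole_grip","pole_hook","pole_elbow","eye","hinge"): print(n,l,[([round(v) for v in d["position"]],round(d["p"],2)) for d in pinpoint(l,n)])
c,yw=np.array(piv),yaw
crop("scene",(300,320),(80,60),6,"pics/f2.png",[lev_pose(.55,piv,yaw,80+GO)[0]],im)
crop("scene",(245,190),(80,60),6,"pics/f3.png",None,im)
E
```

```text
0.1 [ 1.1 -5.4 -3.6]
0.2 [ 1.7 -5.  -3.4]
0.3 [ 1.  -5.8 -4.5]
0.4 [-0.4 -5.4 -3.7]
0.5 [-0.3 -5.9 -5.2]
0.55 [-0.9 -5.6 -3.4]
0.57 [-1.7 -7.  -2.7]
13.6083
scene lever_knob [([317, 366, 93], 0.57), ([537, 345, 128], 0.53), ([494, 207, 89], 0.47)]
scene pole_grip [([425, -316, 19], 0.63)]
scene pole_hook [([574, -295, 16], 0.53)]
scene pole_elbow [([576, -320, 22], 0.85), ([492, 351, 0], 0.63), ([426, -315, 19], 0.49)]
scene eye [([638, -24, 324], 0.9), ([642, -23, 183], 0.42)]
scene hinge [([643, -24, 181], 0.83), ([441, 83, -4], 0.27)]
top lever_knob [([532, 346, 124], 0.64), ([323, 370, 94], 0.43)]
top pole_grip [([425, -315, 24], 0.74)]
top pole_hook [([578, -294, 12], 0.74)]
top pole_elbow [([574, -321, 18], 0.48)]
top eye [([638, -24, 323], 0.66), ([727, -305, -2], 0.28)]
top hinge [([640, -25, 182], 0.71)]
```

View pics/f2.png

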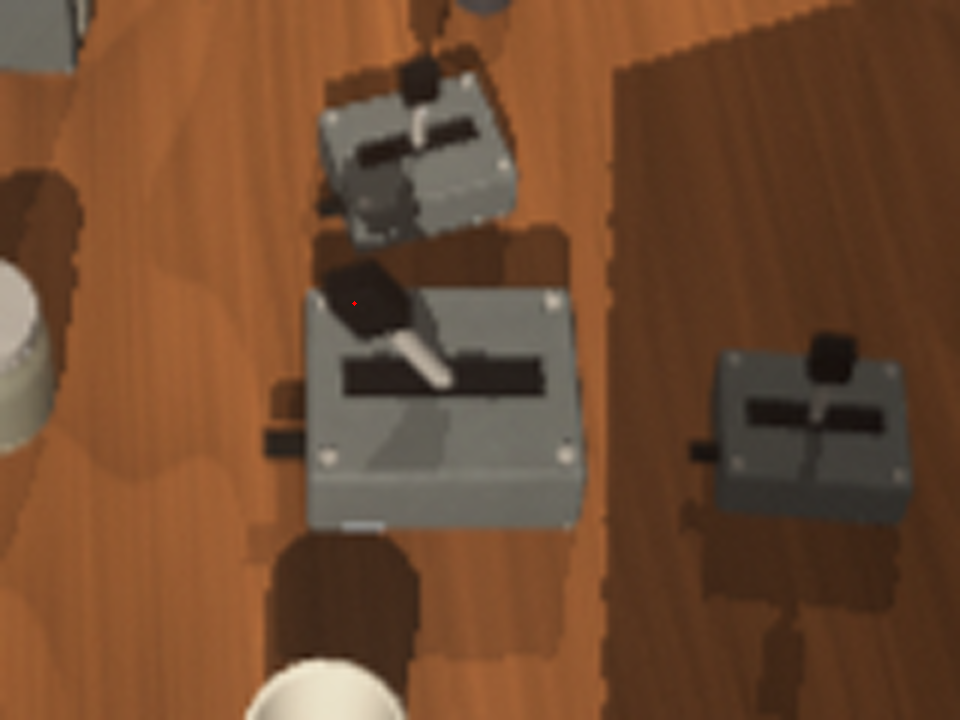

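View pics/f3.png

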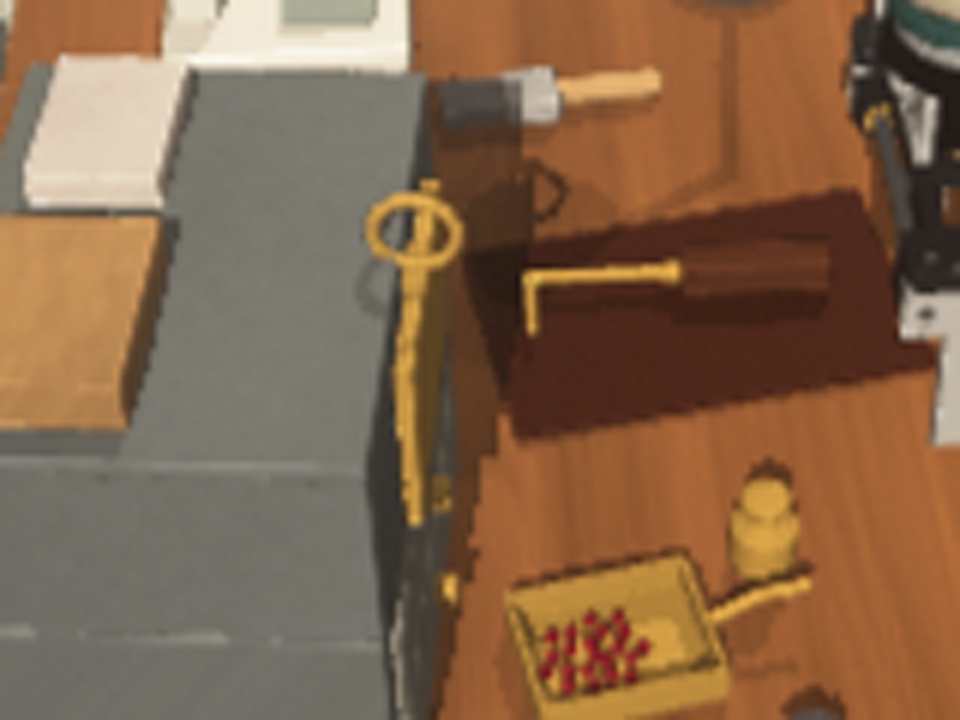

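Before going on I want the lever angle: predicted against seen knob in both cameras.

```bash
python3 - <<'E'
from h import *
piv=[496.5,349.5,55]; yaw=-.071
def f(q,n,x0,y0,s): return (q+.5-[x0,y0])*s
for th in(-.5,.35,.4,.45,.5,.55):
    P=[lev_pose(th,piv,yaw,r+GO)[0] for r in(0,80)]
    print(th,f(proj(P,"scene"),"",220,260,6).round().tolist(),f(proj(P,"top"),"",132,170,8).round().tolist())
im=snapshot("top")
crop("top",(182,220),(50,50),8,"pics/g1.png",None,im)
E
```

```text
-0.5 [[441.0, 378.0], [531.0, 300.0]] [[325.0, 373.0], [287.0, 438.0]]
0.35 [[441.0, 378.0], [386.0, 295.0]] [[325.0, 373.0], [297.0, 301.0]]
0.4 [[441.0, 378.0], [378.0, 297.0]] [[325.0, 373.0], [299.0, 294.0]]
0.45 [[441.0, 378.0], [370.0, 299.0]] [[325.0, 373.0], [300.0, 287.0]]
0.5 [[441.0, 378.0], [362.0, 301.0]] [[325.0, 373.0], [302.0, 280.0]]
0.55 [[441.0, 378.0], [354.0, 304.0]] [[325.0, 373.0], [303.0, 274.0]]
```

View pics/g1.png

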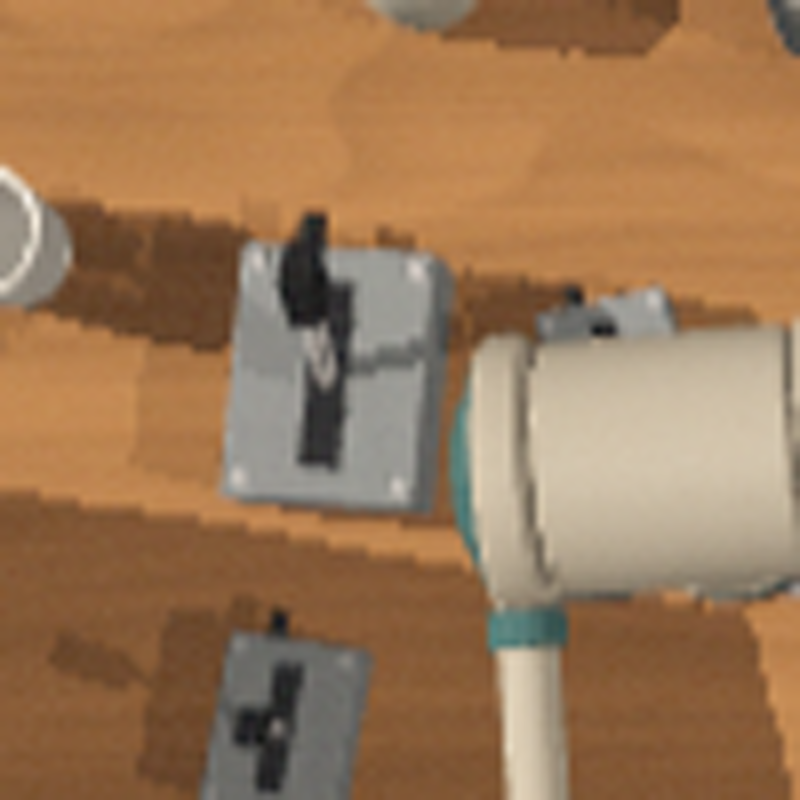

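Read as about 0.45–0.5, which is too close to the 0.45 limit. I'll push it with shut fingers until the stop is felt.

```bash
python3 - <<'E'
from h import *
piv=np.array([496.5,347.5,0]); Rz=R.from_euler('z',-.071); q=(Rz*R.from_euler('y',np.pi)).as_quat()
P=lambda x,z: piv+Rz.apply([x,0,z])
close(10)
movep(P(-35,200),q); move_straight(P(-35,112),q,v=150)
print(move_straight(P(60,108),q,v=40,until_force=7), Rz.inv().apply(current_tcp_pos()-piv),current_wrist_force())
move_straight(P(-20,112),q,v=100); move_straight(P(-35,220),q,v=200)
ungrasp()
movep([400,0,300],[0,1,0,0]); 
im=snapshot("scene"); print([d["position"] for d in pinpoint("lever_knob","scene")])
crop("scene",(300,320),(80,60),6,"pics/i2.png",None,im)
snapshot("top"); print([d["position"] for d in pinpoint("lever_knob","top")])
print(current_time_s())
E
```

```text
True [  8.35845113  -0.43685099 108.89982464] [-0.95307735 -0.37877953  0.31352794]
[[539.6, 345.9, 124.0], [315.1, 369.4, 93.9], [491.4, 208.0, 87.1], [646.0, -22.6, 183.6]]
[[492.2, 205.7, 97.3], [536.3, 343.8, 125.7], [322.2, 373.1, 93.9]]
23.025
```

View pics/i2.png

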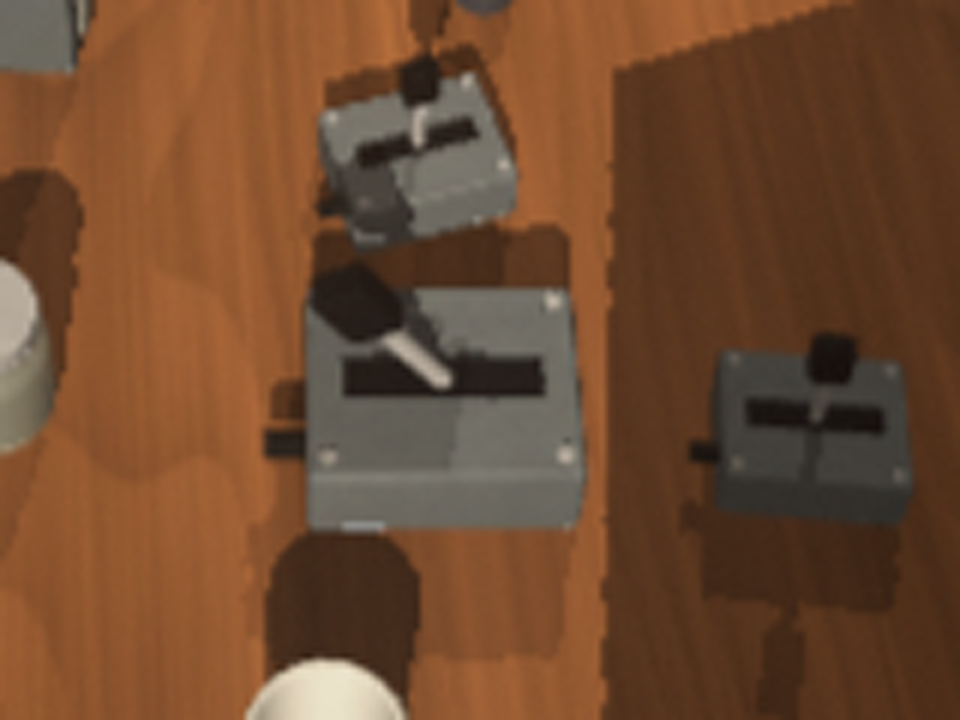

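Lever knob now at (358,302), clearly further over and at its stop (both networks about 0.55). Next, grasp the pole.

```bash
cat >> h.py <<'E'
OFF=np.array([-130,-25,-10.])   # TCP relative to hook middle in pole axes
def pole(H,yaw,pitch=0,off=OFF):
    Rp=R.from_euler('z',yaw)*R.from_euler('y',-pitch)
    return np.array(H)+Rp.apply(off),(Rp*R.from_euler('y',np.pi)).as_quat()
CY=-.12
E
python3 - <<'E'
from h import *
hinge=np.array([641.5,-23.5,185.]); Rc=R.from_euler('z',CY)
def Hh(th,dr=0,dy=0): return hinge+Rc.apply([-137*np.sin(th),dy,137*np.cos(th)])
for th,pi in((0,0),(.8,.2),(1.57,.4)): print(ik(*pole(Hh(th),CY,pi)), pole(Hh(th),CY,pi)[0])
yaw=-.018
g=np.array([425.5,-316.5,0])+R.from_euler('z',yaw).apply([20,0,0])
q=(R.from_euler('z',yaw)*R.from_euler('y',np.pi)).as_quat()
movep(g+[0,0,120],q); print(move_straight(g+[0,0,9.5],q,v=120,until_force=10))
print(current_tcp_pos())
close(50); pause(.2); print(current_gripper_width(),current_wrist_force())
move_straight(g+[0,0,200],q,v=150)
print(current_gripper_width(),current_wrist_force(),current_time_s())
E
```

```text
[-0.20058157  0.13441201  1.43183887  0.          1.57534178 -1.65137789] [509.44207216 -32.75762895 312.        ]
[-0.24187465 -0.11283068  1.86438805  0.02600279  1.19159625 -1.6998924 ] [416.41615489 -21.5406255  244.8211404 ]
[-0.29712438 -0.15854722  2.28611093  0.11787897  0.62295004 -1.83008415] [387.48178359 -18.05173819 125.27410232]
False
[ 446.08432662 -317.24590387   10.1913449 ]
25.54097049713235 [ 0.29266231  1.58406387 -0.36687308]
25.54918008217899 [-0.9103701   0.44322039 -1.88349348] 28.1333
```

```bash
python3 - <<'E'
from h import *
eye=np.array([639,-24.5,322.5]); Rc=R.from_euler('z',CY)
movep(*pole(eye+Rc.apply([-80,-80,10]),CY))
move_straight(*pole(eye+Rc.apply([0,-75,0]),CY),v=120)
pause(.3)
H=eye+Rc.apply([0,-75,0]); E_=H+Rc.apply([0,-25,0])
a=snapshot("scene"); 
for l in("pole_hook","pole_elbow","pole_grip","eye"): print(l,[(np.round(d["position"]),round(d["p"],2)) for d in pinpoint(l,"scene")])
b=snapshot("top")
for l in("pole_hook","pole_elbow","pole_grip","eye"): print(l,[(np.round(d["position"]),round(d["p"],2)) for d in pinpoint(l,"top")])
print("exp",H,E_,E_-Rc.apply([150,0,0]))
T=H+Rc.apply([0,29,0])
crop("scene",(245,170),(65,50),7,"pics/j1.png",[H,E_,T,eye],a)
crop("top",(275,170),(60,50),7,"pics/j2.png",[H,E_,T,eye],b)
print(current_time_s())
E
```

```text
pole_hook [(array([ 626., -102.,  323.]), 0.68)]
pole_elbow [(array([ 627., -124.,  324.]), 0.64)]
pole_grip [(array([ 478., -108.,  323.]), 0.76)]
eye [(array([495., 353.,  -1.]), 0.71), (array([636., -26., 325.]), 0.63)]
pole_hook []
pole_elbow []
pole_grip [(array([ 472., -106.,  323.]), 0.54)]
eye [(array([640., -24., 323.]), 0.84), (array([ 467., -298.,   11.]), 0.71)]
exp [630.02158445 -98.96064769 322.5       ] [ 627.02877927 -123.78086359  322.5       ] [ 478.10748389 -105.82403249  322.5       ]
30.7333
```

View pics/j1.png

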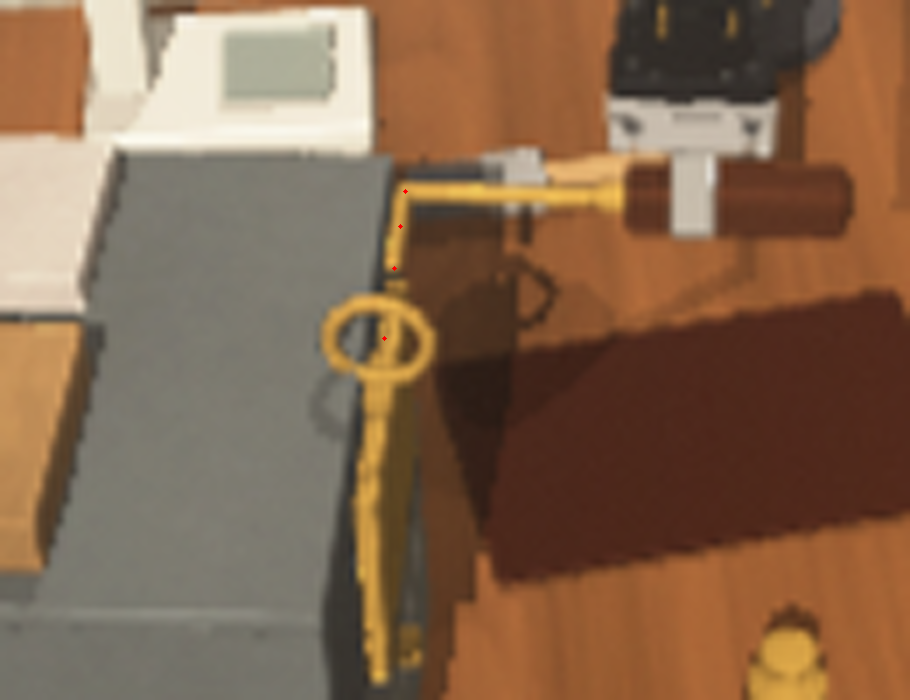

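View pics/j2.png

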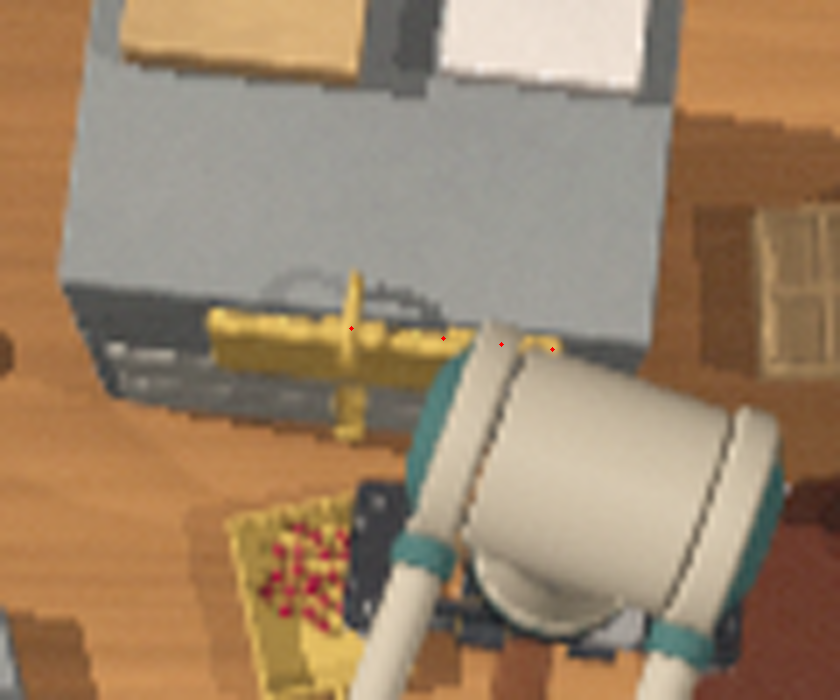

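The hook is exactly where expected (elbow at (405,190), tip at (394,268)), and the ring centre at (378,338) lies on its line. Insert.

```bash
python3 - <<'E'
from h import *
eye=np.array([640,-24.5,322.5]); Rc=R.from_euler('z',CY)
print(move_straight(*pole(eye+Rc.apply([0,-1,0]),CY),v=60,until_force=4), current_wrist_force())
pause(.2)
H=eye; a=snapshot("scene"); 
crop("scene",(245,170),(65,50),7,"pics/k1.png",None,a)
print(current_time_s())
E
```

```text
False [ 0.61827789 -0.72652817 -1.44197555]
32.3667
```

View pics/k1.png

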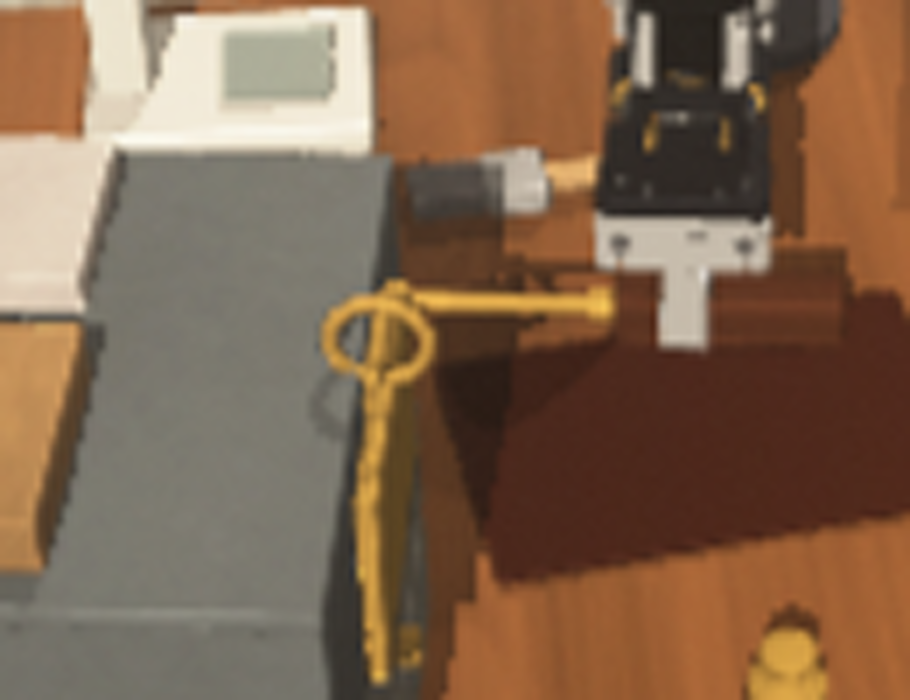

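The finger passes through the ring ((395,290) to (380,360)), with no contact force. Draw partway, checking force at each step.

```bash
cat >> h.py <<'E'
hinge=np.array([642,-24,185.]); Rc=R.from_euler('z',CY)
def Hh(th,r=137,dy=0): return hinge+Rc.apply([-r*np.sin(th),dy,r*np.cos(th)])
def draw(th,v=60):
    r=move_straight(*pole(Hh(th),CY,.3*th/1.57),v=v)
E
python3 - <<'E'
from h import *
for th in np.arange(.1,1.01,.1):
    draw(th); print(round(th,2),np.round(current_wrist_force(),1))
pause(.2)
a=snapshot("scene"); b=snapshot("top"); 
for l in("pole_hook","eye"):
  for n in("scene","top"): print(l,n,[(np.round(d["position"]),round(d["p"],2)) for d in pinpoint(l,n)])
print(Hh(1.0), current_time_s())
crop("scene",(265,190),(65,50),7,"pics/l1.png",[Hh(1.)],a)
E
```

```text
0.1 [-0.  -0.6 -1.6]
0.2 [ 0.2  0.2 -1.7]
0.3 [-0.5 -0.2 -0.7]
0.4 [ 0.6 -0.2 -1.5]
0.5 [ 0.4  0.2 -1.8]
0.6 [-1.   0.  -2.4]
0.7 [-0.4 -0.1 -3. ]
0.8 [-0.1  0.2 -1.4]
0.9 [ 0.2 -0.9 -2.1]
1.0 [ 0.3  0.4 -1.1]
pole_hook scene [(array([527., -11., 252.]), 0.68)]
pole_hook top [(array([526., -12., 253.]), 0.46)]
eye scene [(array([531., -13., 272.]), 0.89), (array([449., -80.,   1.]), 0.34)]
eye top [(array([535., -16., 270.]), 0.78)]
[527.54750651 -10.19939419 259.0214159 ] 36.7833
```

View pics/l1.png

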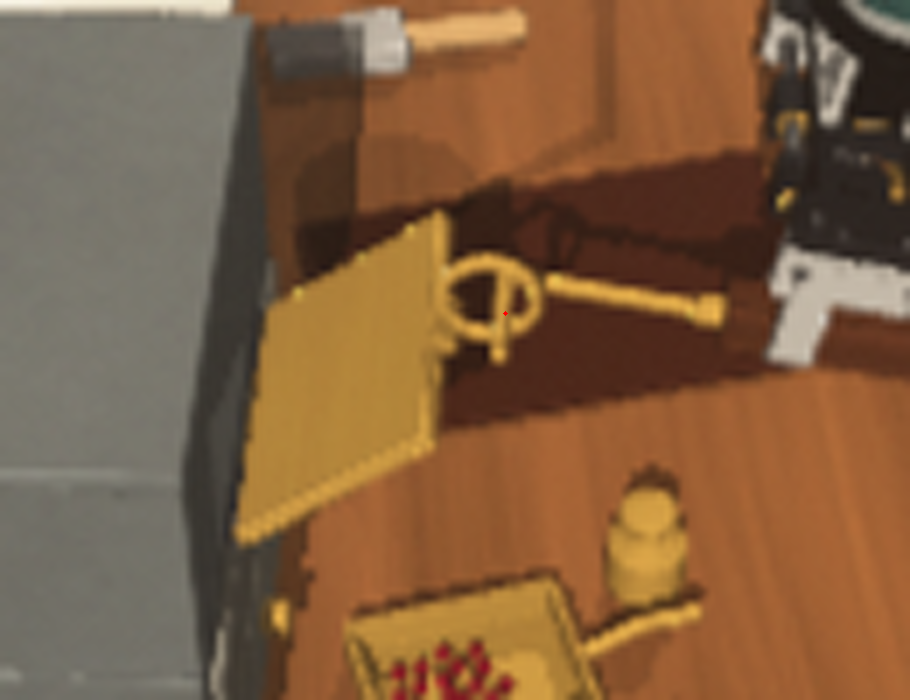

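The hook is through the eye at (500,300) with the hatch at about 0.89 rad. I'll continue to the stop.

```bash
python3 - <<'E'
from h import *
for th in [1.1,1.2,1.3,1.4,1.5,1.57,1.62,1.66,1.69]:
    draw(th,50); print(round(th,2),np.round(current_wrist_force(),1))
    if abs(current_wrist_force()[2]+1.8)>8: break
pause(.2)
a=snapshot("scene"); b=snapshot("top"); 
for l in("pole_hook","eye"):
  for n in("scene","top"): print(l,n,[(np.round(d["position"]),round(d["p"],2)) for d in pinpoint(l,n)])
print(Hh(th), Hh(1.571),current_time_s())
crop("scene",(265,190),(65,50),7,"pics/m1.png",[Hh(th),Hh(1.571)],a)
crop("top",(265,190),(65,50),7,"pics/m2.png",None,b)
E
```

```text
1.1 [ 0.4  0.  -1.7]
1.2 [-0.1  0.2 -2.6]
1.3 [ 0.3  0.4 -2.1]
1.4 [ 0.7  0.1 -1.6]
1.5 [-0.4 -0.  -2.5]
1.57 [ 0.1  0.6 -1.6]
1.62 [ 0.9 -0.3 -1.6]
1.66 [ 0.1  0.4 -1.4]
1.69 [0.7 0.4 1. ]
pole_hook scene [(array([508.,  -6., 172.]), 0.87)]
pole_hook top [(array([ 549., -527.,   -1.]), 0.64), (array([509.,  -9., 165.]), 0.61)]
eye scene [(array([504.,  -8., 187.]), 0.73), (array([ 548., -526.,   -3.]), 0.6)]
eye top [(array([507., -10., 185.]), 0.87)]
[506.95042525  -7.71581179 168.70774501] [505.98521971  -7.59942794 184.97209677] 40.8167
```

View pics/m1.png

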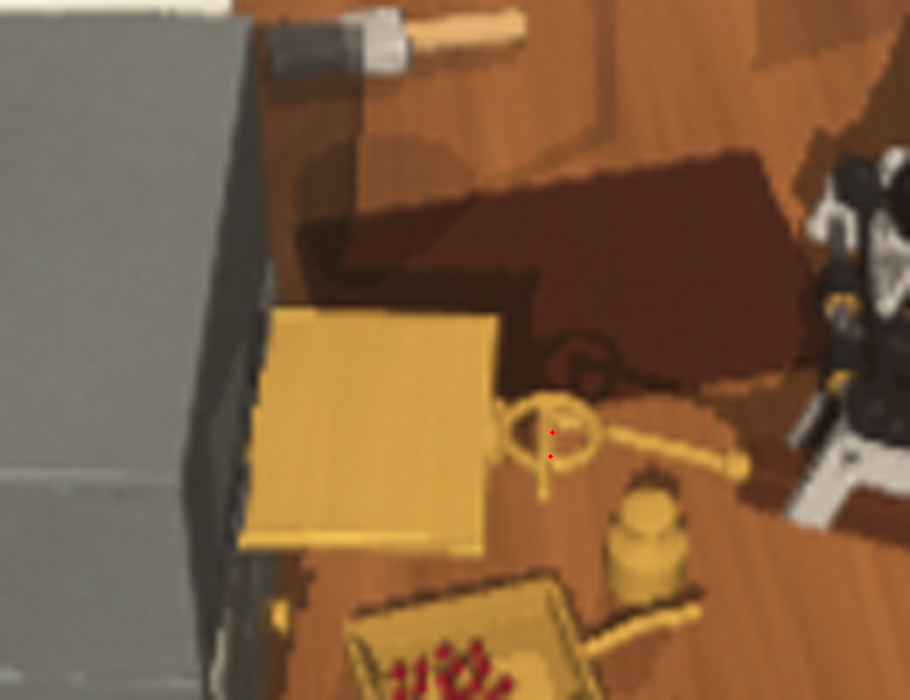

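View pics/m2.png

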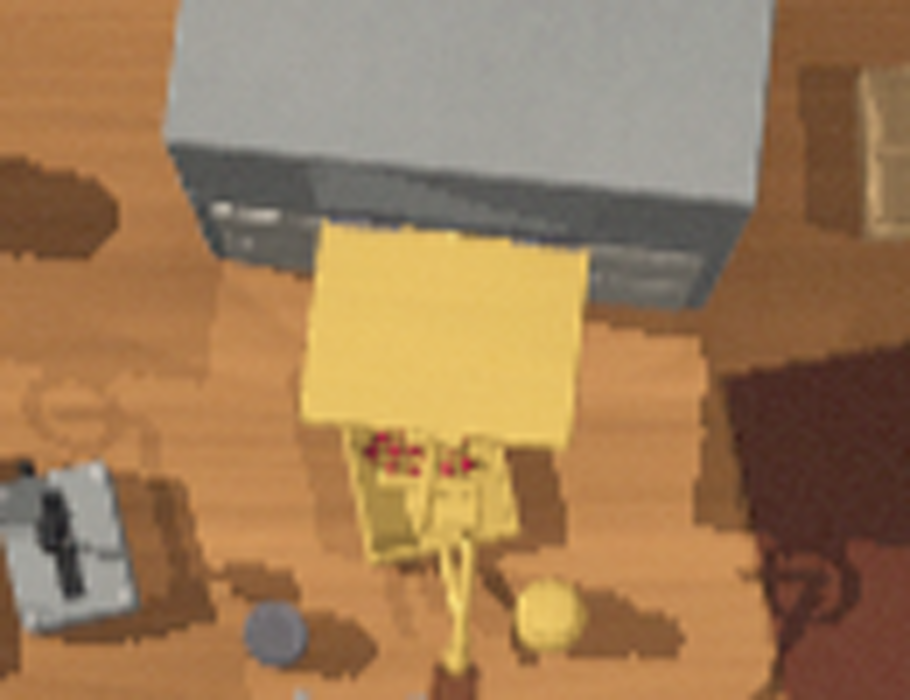

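The hatch is level (eye z about 185–187) and the hook is still in. One small further press onto the stop, then unhook.

```bash
python3 - <<'E'
from h import *
print(move_straight(*pole(Hh(1.76),CY,.3*1.69/1.57),v=30,until_force=6),np.round(current_wrist_force(),1))
pause(.2)
P=.3*1.69/1.57
e=Hh(1.571)-[0,0,3]
move_straight(*pole(e,CY,P),v=60); print(np.round(current_wrist_force(),1))
print(move_straight(*pole(e+Rc.apply([0,-30,0]),CY,P),v=60,until_force=4),np.round(current_wrist_force(),1))
E
python3 - <<'E'
from h import *
a=snapshot("scene"); b=snapshot("top")
for l in("pole_hook","eye"):
  for n in("scene","top"): print(l,n,[(np.round(d["position"]),round(d["p"],2)) for d in pinpoint(l,n)])
print(current_time_s())
crop("scene",(265,190),(65,50),7,"pics/n1.png",None,a)
E
```

```text
False [ 2.2 -0.2  3.3]
[ 0.1 -0.6 -2.5]
False [-0.  -0.4 -0.9]
pole_hook scene [(array([500., -34., 191.]), 0.85)]
pole_hook top [(array([504., -37., 190.]), 0.6), (array([ 547., -525.,   -1.]), 0.5)]
eye scene [(array([ 552., -523.,    0.]), 0.71), (array([505., -11., 187.]), 0.65), (array([441.,  84.,   1.]), 0.52), (array([540., 346., 125.]), 0.48)]
eye top [(array([508., -10., 188.]), 0.55), (array([712., 312.,  -0.]), 0.47)]
42.9667
```

View pics/n1.png

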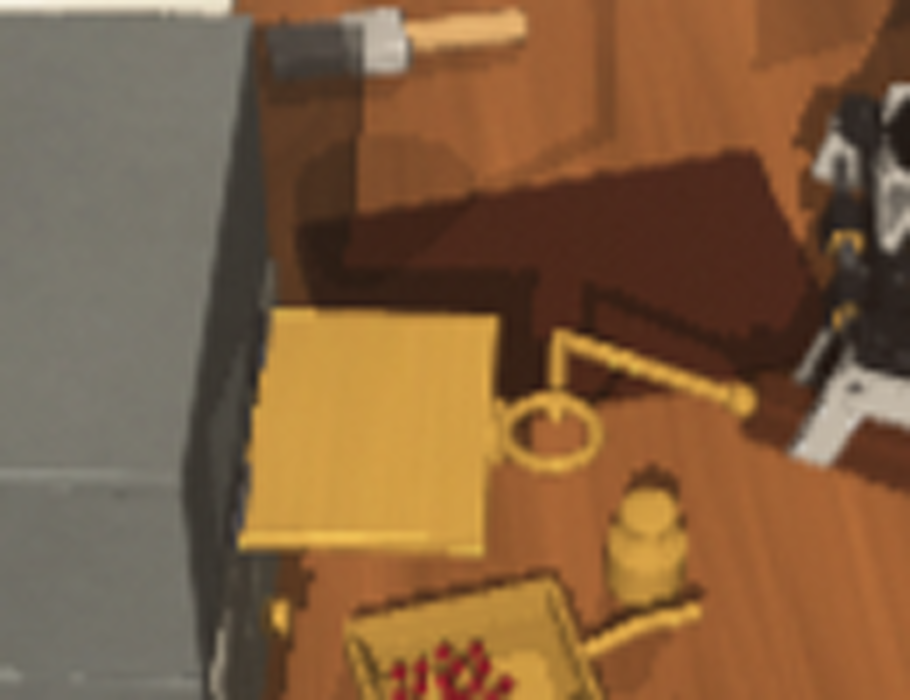

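Tip is nearly out at (557,410); hook sits ~8 mm high, so the pole slipped slightly in pitch. I'll lower a little, clear it, and measure over the pad.

```bash
python3 - <<'E'
from h import *
P=.3*1.69/1.57
e=Hh(1.571)-[0,0,7]
print(move_straight(*pole(e+Rc.apply([0,-80,0]),CY,P),v=80,until_force=4),np.round(current_wrist_force(),1))
move_straight(*pole(e+Rc.apply([-60,-110,60]),CY,P),v=150)
movep(*pole([576,-294.5,120],-.018,-.06))
pause(.2)
print(current_gripper_width(),np.round(current_wrist_force(),1))
a=snapshot("scene"); b=snapshot("top")
for l in("pole_hook","pole_elbow","pole_grip","eye"):
  for n in("scene","top"): print(l,n,[(np.round(d["position"]),round(d["p"],2)) for d in pinpoint(l,n)])
print(current_time_s())
Rp=R.from_euler('z',-.018); H=np.array([576,-294.5,120])
crop("scene",(280,190),(65,50),7,"pics/o1.png",[H,H+Rp.apply([0,-25,0]),H+Rp.apply([-100,-25,0]),H+Rp.apply([-200,-25,0])],a)
E
```

```text
False [-0.3 -0.5 -1.9]
25.324248407967985 [-0.7 -1.2 -1.4]
pole_hook scene [(array([ 578., -292.,  129.]), 0.81)]
pole_hook top [(array([ 468., -297.,   11.]), 0.71), (array([ 578., -294.,  127.]), 0.66), (array([ 725., -307.,    0.]), 0.63), (array([ 427., -316.,  132.]), 0.3)]
pole_elbow scene [(array([ 578., -319.,  133.]), 0.48)]
pole_elbow top [(array([ 577., -321.,  131.]), 0.49)]
pole_grip scene [(array([ 422., -316.,  126.]), 0.58), (array([ 466., -295.,    7.]), 0.27)]
pole_grip top [(array([ 427., -315.,  133.]), 0.62)]
eye scene [(array([505., -10., 188.]), 0.76)]
eye top [(array([505.,  -6., 187.]), 0.8)]
46.1833
```

View pics/o1.png

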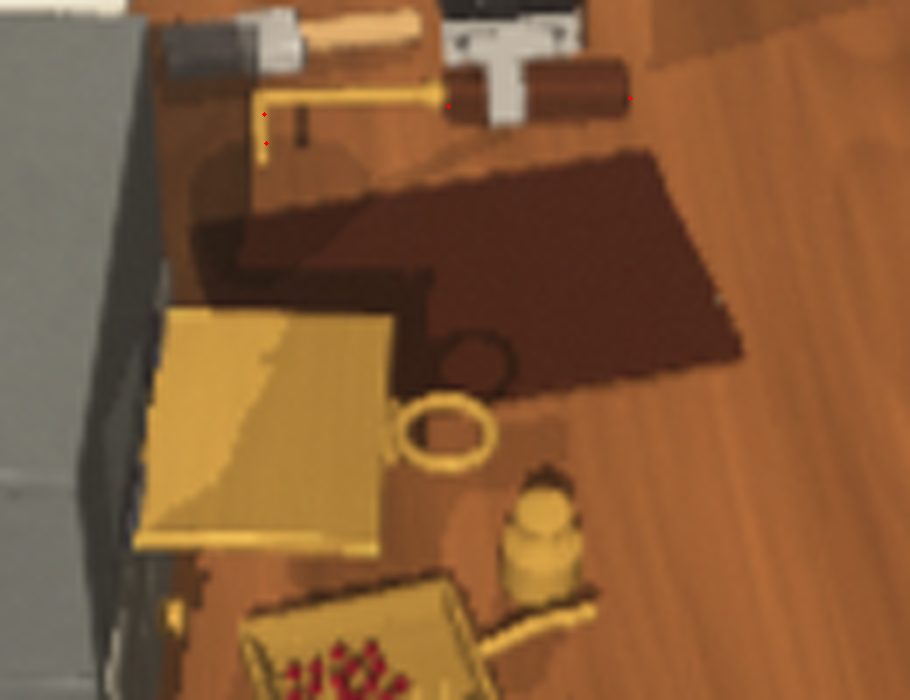

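The pole is level (elbow z about 131, grip about 129), over the pad, and free of the eye. Lower gently.

```bash
python3 - <<'E'
from h import *
p,q=pole([576,-294.5,120],-.018,-.06)
p[2]=30; move_straight(p,q,v=100)
p[2]=8.5; print(move_straight(p,q,v=20,until_force=3), current_tcp_pos(), np.round(current_wrist_force(),1))
pause(.2)
ungrasp(); pause(.3)
p,q=pole([576,-294.5,120],-.018,-.06); move_straight(p+[0,0,60],q,v=120)
movep([350,-100,300],[0,1,0,0])
a=snapshot("scene"); b=snapshot("top")
for l in("pole_hook","pole_elbow","pole_grip","eye","lever_knob","scoop","weight","loupe"):
  for n in("scene","top"): print(l,n,[(np.round(d["position"]).tolist(),round(d["p"],2)) for d in pinpoint(l,n)])
print(current_time_s(),np.round(current_wrist_force(),1))
cv2.imwrite("pics/p1.png",cv2.resize(a,None,fx=1.5,fy=1.5)); cv2.imwrite("pics/p2.png",cv2.resize(b,None,fx=1.5,fy=1.5))
E
```

```text
True [ 445.17551717 -317.04995776   10.58992314] [2.2 0.2 4. ]
pole_hook scene [([576.0, -297.0, 19.0], 0.75)]
pole_hook top [([491.0, 351.0, 1.0], 0.54), ([580.0, -296.0, 15.0], 0.47)]
pole_elbow scene [([578.0, -324.0, 20.0], 0.73)]
pole_elbow top [([575.0, -320.0, 18.0], 0.62)]
pole_grip scene [([426.0, -318.0, 19.0], 0.76), ([542.0, 343.0, 126.0], 0.67)]
pole_grip top [([426.0, -318.0, 22.0], 0.57)]
eye scene [([504.0, -9.0, 187.0], 0.72)]
eye top [([550.0, -524.0, -3.0], 0.33)]
lever_knob scene [([543.0, 341.0, 124.0], 0.71), ([318.0, 371.0, 91.0], 0.63), ([494.0, 206.0, 90.0], 0.45)]
lever_knob top [([318.0, 372.0, 92.0], 0.57), ([490.0, 204.0, 94.0], 0.49)]
scoop scene [([545.0, -4.0, -2.0], 0.81)]
scoop top [([541.0, -2.0, -1.0], 0.64)]
weight scene [([448.0, -75.0, 4.0], 0.71), ([548.0, -520.0, -0.0], 0.5)]
weight top [([451.0, -78.0, -1.0], 0.47)]
loupe scene [([442.0, 82.0, -2.0], 0.65)]
loupe top [([439.0, 84.0, 3.0], 0.46)]
53.225 [ 0.1 -0.1  0.5]
```

View pics/p1.png

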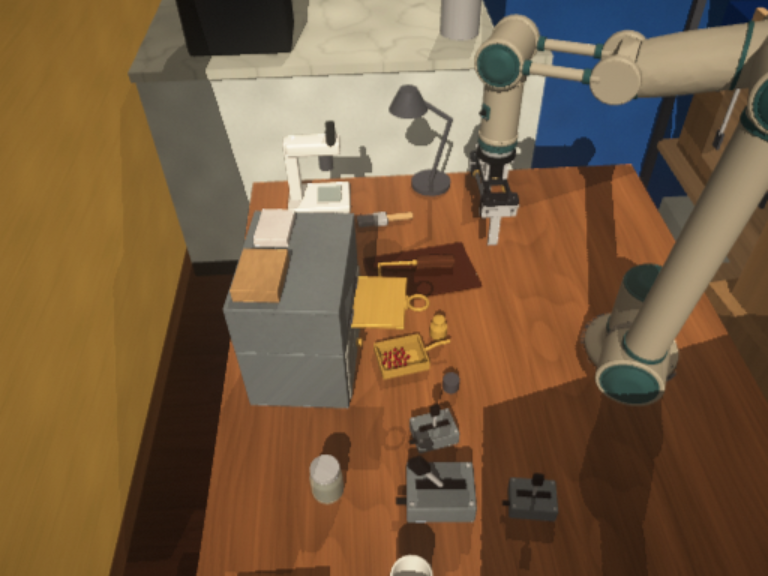

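View pics/p2.png

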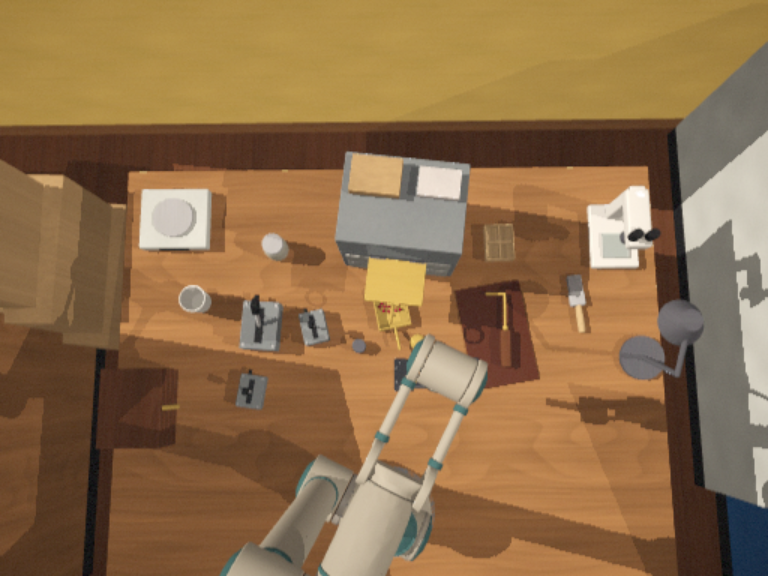

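The lever is over to the far side (scene picture (422,466)), the hatch is level (380,302), and the pole lies on the pad (415,263). The bystanders have not moved and the arm is clear, so I'll hand in.

```bash
python3 -c "
from bench import *
pause(.3); print(hand_in(), current_time_s())"
```

```text
the job is handed in; nothing more can be done
the job is handed in; nothing more can be done
```

All the steps were carried out in order and the job is handed in, at about 53.5 s of the 72 s allowed. Handing in gives no verdict, so these are my own last checks.

- **Lever:** I held the largest box's lever upright for at least 1 s, then moved it to the far side. The first push reached only about 0.45–0.5 rad, too close to the limit. I pushed again with shut fingers until I felt the stop. The networks then put the knob at a tilt of about 0.55 rad.
- **Hatch:** I put the hook through the eye and drew the hatch down slowly to level. The eye ended at z ≈ 187 mm, against 185 mm for exactly level, so it is about 1.55 rad open. The hand stayed well in front of the cabinet, and the wrist force stayed within a few newtons.
- **Pole:** It slipped about 0.06 rad in the grip while drawing, so I corrected for that when lowering it. It now lies on the pad with handle and elbow at z ≈ 19–20 mm, within a few millimetres of where it started.
- **Bystanders:** Scoop, weight and loupe are unmoved within network accuracy. The jar, tray, cup and brush I compared only by eye, and they look unchanged.

In the final top picture the networks reported neither the main lever knob nor the eye. Their final values come from the scene camera alone; an earlier top picture, taken after unhooking, also put the eye at 187 mm.

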